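# Bring the paprika tin round to the front of the spice carousel

## Task

Turn the flower-shaped wooden spice carousel by pushing its rim gently round with the fingertips until the tin with the red lid stands at the very front, straight towards the edge of the worktop on the robot's side, and leave the carousel at rest there. Only push the carousel, without gripping it: the tins and ramekins ride along upright in their cups and are not to be touched or lifted, and everything else on the worktop stays as it is.

Things in the scene. Friction and masses are not known exactly. Their poses are not given: they have to be found in the camera images.
- tray: Turning tray of the spice carousel: brown wood, flower-shaped, 320 mm across, six round open cups like petals every 60 degrees round a low domed centre. Origin on the vertical turning axis at the tray's underside, 16 mm above the worktop; z up. Red tin's cup on its -x axis. It turns both ways without end or clicks: about 1 N at the rim moves it; let go at a slow pace it coasts a few degrees at most and stays.
- tray_cup (a point): Centre of the red tin's cup at rim height, 46 mm above the worktop, 110 mm from the axis (tray's -x side). Each cup: outer radius 50 mm, wall 4 mm, inner floor 21 mm above the worktop; the others follow every 60 degrees. Tins and ramekins in the cups reach up to 67 mm above the worktop.
- tray_notch (a point): Point at rim height (46 mm above the worktop), 150 mm from the axis, in the middle of the notch between the red tin's cup and the next one counter-clockwise (seen from above), 30 degrees from it; a notch follows every 60 degrees. Gap between the two outer walls: 38 mm wide at 130 mm from the axis, 65 mm at 140 mm, open beyond 145 mm. A fingertip let down here can push a cup's outside.
- foot: Round black foot, 184 mm across, 14 mm high, fixed to the worktop and nearly hidden under the tray. Origin on the turning axis at worktop height; x axis straight away from the robot's edge of the worktop (world +x), y to the robot's left, z up. The carousel's front is the foot's -x side; the carousel may stand left or right of the robot's own middle line.
- red_tin: Squat steel spice tin, 62 mm diameter, 46 mm high, with a red screw lid (top 13 mm); 0.11 kg, loose, upright in a cup of the carousel. Origin at the centre of its underside, z up. Not to be touched, only carried round by the carousel. The one to bring to the front; it stands in the middle of its cup.
- green_tin: Squat steel spice tin, 62 mm diameter, 46 mm high, with a green screw lid (top 13 mm); 0.11 kg, loose, upright in a cup of the carousel. Origin at the centre of its underside, z up. Not to be touched, only carried round by the carousel.
- yellow_tin: Squat steel spice tin, 62 mm diameter, 46 mm high, with a yellow screw lid (top 13 mm); 0.11 kg, loose, upright in a cup of the carousel. Origin at the centre of its underside, z up. Not to be touched, only carried round by the carousel.
- blue_tin: Squat steel spice tin, 62 mm diameter, 46 mm high, with a blue screw lid (top 13 mm); 0.11 kg, loose, upright in a cup of the carousel. Origin at the centre of its underside, z up. Not to be touched, only carried round by the carousel.
- ramekin_a: One of two white fluted ceramic ramekins, empty, 68 mm across the mouth and 45 mm high, loose, standing in a cup of the carousel. Origin at the centre of its underside, z axis up. Not to be touched.
- ramekin_b: One of two white fluted ceramic ramekins, empty, 68 mm across the mouth and 45 mm high, loose, standing in a cup of the carousel. Origin at the centre of its underside, z axis up. Not to be touched.
- mould: Silver pierogi mould, a half-moon lower die of 110 mm length and about 20 mm height on rubber feet, with its hinged press standing open to about 75 mm height; loose, to the left of the carousel. Origin under the middle of the hinge. Leave alone.
- colander: Black plastic colander, 220 mm across (264 mm over its two handles), 98 mm high; loose, to the right of the carousel. Origin under its centre. Leave alone.
- spoon: Wooden spoon, 280 mm long, lying to the left of the carousel. Origin under its middle. Leave alone.

How it is judged:
By the outcome, as a careful person would: the job done as asked, in the order asked, and still so for the second after the job is handed in, with the robot touching nothing.
It also fails if it takes over 58 s, if anything falls off the work surface, if the arm or the gripper's body presses on something with over 40 N, if the wrist force passes 120 N, or if a joint passes its speed limit or range.

## Robot

A 6-joint arm with a two-finger parallel gripper is mounted at the origin on the work surface. World frame = base frame: x ahead of the robot, y to its left, z up, the work surface at z = 0. Lengths are in m, angles in rad, forces in N, time in s.
With the tool pointing down it reaches from about 0.275 to 0.775 m from the base axis. Payload 14.6 kg.
Tool frame: the origin (TCP) lies between the finger pads; the fingertips stand 8 mm ahead of it and the grasp point (between the pads) lies 11 mm behind it (r.tip_reach is the distance from the TCP to the fingertips, in m); z points along the fingers, y is the line along which they close (so a half turn about z gives the same grasp; the last joint's range is limited). The gripper opens to 85 mm and grips with 20 to 120 N. Pads are 22 mm wide; open, the fingers measure 114 mm over their backs; the gripper's body (76 mm by 85 mm) begins 54 mm behind the grasp point. The pads swing forward as they close: fully open they stand 13 mm farther back than shut.
Start: joints at [1.031, 0.263, -0.048, 1.259, 0, 1.415], TCP at [0.197, 0.487, 0.239] pointing down, gripper open.
Joint ranges: [-2.65, 2.65], [-0.89, 1.7], [-1.18, 1.37], [-2.13, 2.11], [-1.35, 1.29], [-3.14, 3.14]. Speed limits (rad/s): [1.89, 1.89, 2.57, 2.79, 3.14, 3.14].

## Interface

Orientations are given as [roll, pitch, yaw] about the fixed x, y, z axes, in that order (R = Rz(yaw) Ry(pitch) Rx(roll)).
In Python, from rig import monitor, snapshot, camera_info, r gives the robot as it stands.
- The arm moves only by the tool servo_tool, never from a script. Its argument "commands" is a list of rows, each an object with "slide": the shift along the tool's x, y, z in m, a list of three; "dr": the turn, a rotation vector about the tool's x, y, z in rad, a list of three; "claw": the gripper command: -1 is fully open, 1 is shut, values between are in proportion. In form: [{"slide": [x, y, z], "dr": [ax, ay, az], "claw": claw}, ...]. A call has 1 to 5 rows; each row shifts and turns the commanded pose from where the row before left it, along the tool's axes as they then stand; what a row does not reach is not made up. A row lasts 1/12 s, in which the tool goes at most 41.7 mm and 7.16 degrees, less where a joint would pass 70% of its speed; a pose out of reach is approached as far as the arm can. A call with a gripper value outside its range is refused whole. The fingers move at their own pace and stop on an object; "grip_force" is the grip in N (left out, the last holds). Time passes only in rows, so rows that do not move let the fingers close. It gives the time, the measured TCP pose, the force, the opening and the grip force at its end, in the units of the state.
- monitor.read_state(): the state, without advancing time (a new reading comes with each control period).
- snapshot(name): name is "scene" or "side" or "wrist"; returns the picture (480x640x3 uint8, blue, green, red); there is no depth.
- camera_info(name): a dict with "fx", "fy", "cx", "cy" (pixels), "k1" (the pictures are not rectified: a ray, as slopes to the right and down, at radius r is drawn at 1 + k1 r^2 times it, then the intrinsics apply), "position" and "orientation" of the camera in the world. Camera axes: x right, y down, z forward; pixel columns grow to the right and rows downward; lengths in m; the calibration is good to about 2 mm. A picture is of the moment at which its call begins: read the wrist's pose just before it. camera_info takes no time and is no camera call; for the wrist camera it gives the pose at the moment of the call.
- r.finish_job(): hands the job in; it is judged then, once.
The state is a dict: "time": time; "qpos": joint angles; "qvel": joint speeds; "joint_efforts": joint torques, N m; "position": TCP position; "tool_rot": TCP orientation; "ft_force": force on the tool from outside, world axes, zero at the start; "torque": the same for the moment, N m; "width": finger opening in m; "gripper_force": force on a finger pad.
Only numpy, scipy, OpenCV 4.12 (cv2) and the standard library are available. Lean on these libraries where they do the work, as an engineer would, in place of code of your own. Each camera call takes 0.05 s, during which the arm holds its last target. There are 200 camera calls.

## Working session

There is one attempt and no reset: what is moved stays moved. The work goes in short steps, Python scripts to look and compute and a tool call to move; the robot and the scene stay as the last step left them, time stands still between calls to the robot, and variables do not carry over. Pictures are saved under pics/ and viewed, at most 10 in all, crops included, and the job is handed in when it is done.

Besides the shell and the picture viewer there is one more tool, called after "Request:" as name([rows], argument=value, ...), one row to a line, values as JSON. servo_tool: Moves the arm, as the interface text tells. Its arguments: {"type":"object","properties":{"commands":{"type":"array","items":{"type":"object","properties":{"slide":{"type":"array","items":{"type":"number"}},"dr":{"type":"array","items":{"type":"number"}},"claw":{"type":"number"}}}},"grip_force":{"type":"number"}},"required":["commands"]}

```bash
mkdir -p pics
python3 - <<'E'
from rig import monitor, snapshot, camera_info, r
import cv2
for n in ("scene","side"):
    cv2.imwrite(f"pics/{n}0.png",snapshot(n)); print(n,camera_info(n))
print(monitor.read_state(), r.tip_reach)
E
```

```text
scene {'fx': 588.277203146522, 'fy': 588.277203146522, 'cx': 312.576121948649, 'cy': 231.08418017063266, 'k1': -0.06201374627965306, 'position': array([ 1.38399468, -0.13787397,  1.32632635]), 'orientation': array([-2.5544104 , -0.00268379,  1.41604361])}
side {'fx': 621.017044433895, 'fy': 621.017044433895, 'cx': 319.16161196046454, 'cy': 247.58446348756263, 'k1': -0.17639322815298525, 'position': array([ 0.00130685, -0.82552623,  1.20505669]), 'orientation': array([-2.42401078,  0.00824292, -0.60440625])}
{'time': 0.1, 'qpos': array([ 1.03071266e+00,  2.63451537e-01, -4.88533683e-02,  1.25940030e+00,
       -1.15483849e-05,  1.41549447e+00]), 'qvel': array([ 0.00033013, -0.00128424,  0.00217456,  0.0020573 ,  0.00088045,
       -0.00017649]), 'joint_efforts': array([ 4.14495764e-03, -6.38577318e+01,  3.85061610e+01,  1.00689480e-02,
       -1.38798669e-04, -2.06210473e-05]), 'position': array([0.1969498 , 0.48640627, 0.23889277]), 'tool_rot': array([-3.14069293e+00, -1.29173991e-04,  2.75681079e+00]), 'ft_force': array([ 0.76761939, -0.67886647,  0.04397209]), 'torque': array([ 0.00536445,  0.05033714, -0.01075343]), 'gripper_force': 0.0, 'width': 0.08522158485233057} 0.008
```

View pics/scene0.png

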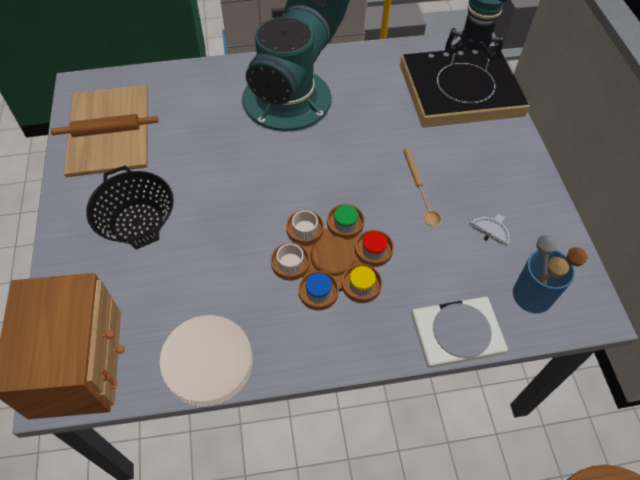

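View pics/side0.png

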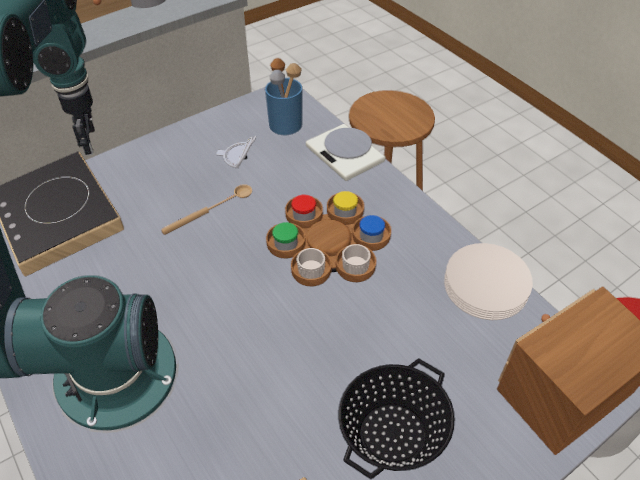

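The scene view shows red at (375,241), green (346,215), yellow (363,276), blue (318,286) and the ramekins at (305,220) and (290,257). In the side view red is at (304,204), green (285,232), yellow (345,200), blue (372,225).

```bash
cat > h.py <<'E'
from rig import monitor, snapshot, camera_info, r
import cv2, numpy as np
from scipy.spatial.transform import Rotation as R
from scipy.optimize import least_squares
def ray(n,u,v,z):
    c=camera_info(n); xd=np.array([(u-c["cx"])/c["fx"],(v-c["cy"])/c["fy"]]); x=xd.copy()
    for _ in range(20): x=xd/(1+c["k1"]*(x@x))
    d=R.from_euler("xyz",c["orientation"]).apply([*x,1]); p=c["position"]
    return (p+d*(z-p[2])/d[2])[:2]
H={"red":[(0,8),(172,180)],"green":[(50,80)],"yellow":[(22,34)],"blue":[(105,125)]}
ROI={"scene":(255,190,410,320),"side":(250,180,410,295)}
def lids(n,im):
    x0,y0,x1,y1=ROI[n]; hsv=cv2.cvtColor(im[y0:y1,x0:x1],cv2.COLOR_BGR2HSV); o={}
    for k,rs in H.items():
        m=sum(cv2.inRange(hsv,(a,190,90),(b,255,255)) for a,b in rs)
        _,_,st,ce=cv2.connectedComponentsWithStats(m); i=1+st[1:,4].argmax()
        if st[i,4]<100: continue
        o[k]=(ce[i]+[x0,y0],st[i,4],ray(n,*(ce[i]+[x0,y0]),.064))
    return o
OFF={"red":0,"yellow":-60,"blue":-120,"green":60}  # placeholder, checked by fit
def fit(o,off=OFF):
    def f(p): return np.concatenate([o[k][2]-p[:2]-.11*np.array([np.cos(p[2]+np.radians(off[k])),np.sin(p[2]+np.radians(off[k]))]) for k in o])
    s=least_squares(f,[.5,0,1.5]); return s.x, np.abs(s.fun).max()
E
python3 - <<'E'
from h import *
np.set_printoptions(precision=4,suppress=True)
for n in ROI:
    o=lids(n,snapshot(n))
    for k in o: print(n,k,*o[k])
    p,e=fit(o); print(p[:2],np.degrees(p[2]),e)
n="wrist"; print([ray("scene",432,218,0.),ray("scene",408,152,0),ray("scene",490,230,.03),ray("scene",472,228,.0)])
E
```

```text
scene red [374.7271 241.5928] 447 [0.6104 0.1466]
scene green [345.6006 215.1502] 313 [0.5181 0.0884]
scene yellow [362.3052 277.2088] 498 [0.7073 0.0945]
scene blue [318.25   284.7727] 440 [ 0.7115 -0.0156]
[0.6144 0.0365] 91.87980901554418 0.0006822466011091738Traceback (most recent call last):
  File "<stdin>", line 4, in <module>
  File "h.py", line 16, in lids
    _,_,st,ce=cv2.connectedComponentsWithStats(m); i=1+st[1:,4].argmax()
                                                       ~~~~~~~~~~~~~~~^^
ValueError: attempt to get argmax of an empty sequence
```

Request:
servo_tool([
  {"slide": [-0.036,-0.0145,0.0],"dr": [0,0,0],"claw": 1},
  {"slide": [-0.036,-0.0145,0.0],"dr": [0,0,0],"claw": 1},
  {"slide": [-0.036,-0.0145,0.0],"dr": [0,0,0],"claw": 1},
  {"slide": [-0.036,-0.0145,0.0],"dr": [0,0,0],"claw": 1},
  {"slide": [-0.036,-0.0145,0.0],"dr": [0,0,0],"claw": 1},
], grip_force=20)

```text
time: 0.62
position: [0.3375, 0.3504, 0.2393]
tool_rot: [3.142, 0.0, 2.757]
ft_force: [1.1, 1.1, -0.4]
width: 0.0255
gripper_force: 0.0
```

Request:
servo_tool([
  {"slide": [-0.036,-0.0145,0.01],"dr": [0,0,0],"claw": 1},
  {"slide": [-0.036,-0.0145,0.01],"dr": [0,0,0],"claw": 1},
  {"slide": [-0.036,-0.0145,0.01],"dr": [0,0,0],"claw": 1},
  {"slide": [-0.036,-0.0145,0.01],"dr": [0,0,0],"claw": 1},
  {"slide": [-0.036,-0.0145,0.01],"dr": [0,0,0],"claw": 1},
])

```text
time: 1.03
position: [0.4774, 0.2154, 0.1888]
tool_rot: [3.142, 0.0, 2.757]
ft_force: [1.2, 0.4, 0.9]
width: 0.0002
gripper_force: 0.0
```

Request:
servo_tool([
  {"slide": [-0.036,-0.0145,0.01],"dr": [0,0,0],"claw": 1},
  {"slide": [-0.036,-0.0145,0.01],"dr": [0,0,0],"claw": 1},
  {"slide": [0,0,0],"dr": [0,0,0.12],"claw": 1},
  {"slide": [0,0,0],"dr": [0,0,0.12],"claw": 1},
  {"slide": [0,0,0],"dr": [0,0,0.12],"claw": 1},
])

```text
time: 1.45
position: [0.5325, 0.1624, 0.1687]
tool_rot: [-3.141, -0.001, 2.39]
ft_force: [-0.6, 0.8, 0.4]
width: 0.0
gripper_force: 0.0
```

Request:
servo_tool([
  {"slide": [0,0,0],"dr": [0,0,0.12],"claw": 1},
  {"slide": [0,0,0],"dr": [0,0,0.12],"claw": 1},
  {"slide": [0,0,0],"dr": [0,0,0.03],"claw": 1},
  {"slide": [0,0,0],"dr": [0,0,0],"claw": 1},
])

```text
time: 1.78
position: [0.5321, 0.1631, 0.1691]
tool_rot: [-3.141, -0.0, 2.125]
ft_force: [1.0, 0.9, -0.4]
width: -0.0003
gripper_force: 0.0
```

Request:
servo_tool([
  {"slide": [-0.003,0.002,0.035],"claw": 1,"dr": [0,0,0]},
  {"slide": [0,0,0.035],"claw": 1,"dr": [0,0,0]},
  {"slide": [0,0,0.025],"claw": 1,"dr": [0,0,0]},
  {"slide": [0,0,0],"claw": 1,"dr": [0,0,0]},
])

```text
time: 2.12
position: [0.5328, 0.1612, 0.07]
tool_rot: [-3.135, -0.003, 2.128]
ft_force: [-0.9, 0.1, -0.3]
width: 0.0001
gripper_force: 0.0
```

Run:
```python
from h import *
s=snapshot("scene"); cv2.imwrite("pics/a.png",cv2.resize(s[170:330,240:440],None,fx=4,fy=3.75))
```

```text
(no output)
```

View pics/a.png

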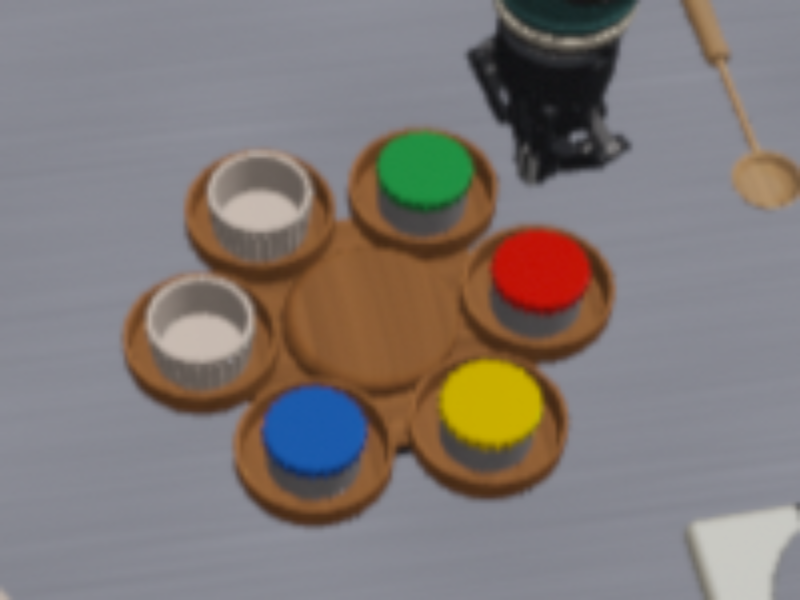

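The tip at (535,178) in the crop sits outside the red–green notch, and the gripper's wide parts are well above the tins.

Request:
servo_tool([
  {"slide": [0,0.001,0.018],"claw": 1,"dr": [0,0,0]},
  {"slide": [0,0,0.017],"claw": 1,"dr": [0,0,0]},
  {"slide": [-0.002,0,0.001],"claw": 1,"dr": [0,0,0]},
  {"slide": [0,-0.002,0],"claw": 1,"dr": [0,0,0]},
  {"slide": [0,-0.003,0],"claw": 1,"dr": [0,0,0]},
])

```text
time: 2.58
position: [0.5341, 0.1579, 0.04]
tool_rot: [3.14, 0.001, 2.127]
ft_force: [0.4, -0.3, 0.7]
width: 0.0004
gripper_force: 0.0
```

Request:
servo_tool([
  {"slide": [0,-0.003,0],"claw": 1,"dr": [0,0,-0.0205]},
  {"slide": [0,-0.003,0],"claw": 1,"dr": [0,0,-0.0205]},
  {"slide": [0,-0.003,0],"claw": 1,"dr": [0,0,-0.0205]},
  {"slide": [0,-0.004,0],"claw": 1,"dr": [0,0,-0.0274]},
  {"slide": [0,-0.004,0],"claw": 1,"dr": [0,0,-0.0274]},
])

```text
time: 3.0
position: [0.519, 0.1482, 0.0387]
tool_rot: [3.141, 0.0, 2.246]
ft_force: [-0.3, 1.1, 0.4]
width: 0.0002
gripper_force: 0.3
```

Request:
servo_tool([
  {"slide": [-0.0001,-0.005,0.001],"claw": 1,"dr": [0,0,-0.0345]},
  {"slide": [-0.0001,-0.005,0.001],"claw": 1,"dr": [0,0,-0.0345]},
  {"slide": [-0.0001,-0.005,0.001],"claw": 1,"dr": [0,0,-0.0345]},
  {"slide": [-0.0001,-0.005,0.001],"claw": 1,"dr": [0,0,-0.0345]},
  {"slide": [-0.0001,-0.005,0],"claw": 1,"dr": [0,0,-0.0345]},
])

```text
time: 3.42
position: [0.5007, 0.1308, 0.0345]
tool_rot: [3.141, 0.0, 2.419]
ft_force: [0.1, 0.6, -1.1]
width: -0.0002
gripper_force: 0.2
```

Request:
servo_tool([
  {"slide": [-0.0001,-0.005,0],"claw": 1,"dr": [0,0,-0.0345]},
  {"slide": [-0.0001,-0.005,0],"claw": 1,"dr": [0,0,-0.0345]},
  {"slide": [-0.0001,-0.005,0],"claw": 1,"dr": [0,0,-0.0345]},
  {"slide": [-0.0001,-0.005,0],"claw": 1,"dr": [0,0,-0.0345]},
  {"slide": [-0.0001,-0.005,0],"claw": 1,"dr": [0,0,-0.0345]},
])

```text
time: 3.83
position: [0.486, 0.1107, 0.0347]
tool_rot: [3.141, 0.0, 2.591]
ft_force: [0.1, 0.5, 0.9]
width: -0.0
gripper_force: 0.3
```

```bash
cat > chk.py <<'E'
from h import *
o=lids("scene",snapshot("scene")); s=monitor.read_state()["position"]
C=[.6144,.0365]
for k in o: d=o[k][2]-C; print(k,o[k][1],"r",np.hypot(*d).round(4),"red angle",(np.degrees(np.arctan2(d[1],d[0]))-OFF[k])%360)
d=s[:2]-C; print("finger r",np.hypot(*d),"phi",np.degrees(np.arctan2(d[1],d[0]))%360,"z",s[2],np.degrees(monitor.read_state()["tool_rot"][2])%360,"t",monitor.read_state()["time"])
E
python3 chk.py
```

```text
red 428 r 0.1103 red angle 113.65899932653784
green 308 r 0.1094 red angle 113.554582354372
yellow 481 r 0.1098 red angle 113.72016081214892
blue 446 r 0.1106 red angle 113.40788186460054
finger r 0.14853444824246695 phi 150.24262870623275 z 0.034613526623591476 148.59131276603475 t 3.8833
```

Request:
servo_tool([
  {"slide": [-0.0003,-0.005,0],"claw": 1,"dr": [0,0,-0.0345]},
  {"slide": [-0.0003,-0.005,0],"claw": 1,"dr": [0,0,-0.0345]},
  {"slide": [-0.0003,-0.005,0],"claw": 1,"dr": [0,0,-0.0345]},
  {"slide": [-0.0003,-0.005,0],"claw": 1,"dr": [0,0,-0.0345]},
  {"slide": [-0.0003,-0.005,0],"claw": 1,"dr": [0,0,-0.0345]},
])

```text
time: 4.3
position: [0.4757, 0.0881, 0.0346]
tool_rot: [3.141, 0.0, 2.763]
ft_force: [-0.6, 1.7, 0.3]
width: 0.0
gripper_force: 0.4
```

Request:
servo_tool([
  {"slide": [-0.0002,-0.005,0],"claw": 1,"dr": [0,0,-0.0345]},
  {"slide": [-0.0002,-0.005,0],"claw": 1,"dr": [0,0,-0.0345]},
  {"slide": [-0.0002,-0.005,0],"claw": 1,"dr": [0,0,-0.0345]},
  {"slide": [-0.0002,-0.005,0],"claw": 1,"dr": [0,0,-0.0345]},
  {"slide": [-0.0002,-0.005,0],"claw": 1,"dr": [0,0,-0.0345]},
])

```text
time: 4.72
position: [0.4691, 0.064, 0.0346]
tool_rot: [3.141, 0.0, 2.935]
ft_force: [-0.5, 1.1, -0.2]
width: -0.0002
gripper_force: 0.3
```

Request:
servo_tool([
  {"slide": [-0.0002,-0.005,0],"claw": 1,"dr": [0,0,-0.0345]},
  {"slide": [-0.0002,-0.005,0],"claw": 1,"dr": [0,0,-0.0345]},
  {"slide": [-0.0002,-0.005,0],"claw": 1,"dr": [0,0,-0.0345]},
  {"slide": [-0.0002,-0.005,0],"claw": 1,"dr": [0,0,-0.0345]},
  {"slide": [-0.0002,-0.005,0],"claw": 1,"dr": [0,0,-0.0345]},
])

```text
time: 5.13
position: [0.4666, 0.0391, 0.0346]
tool_rot: [3.141, 0.0, 3.108]
ft_force: [0.3, 0.5, -0.0]
width: 0.0001
gripper_force: 0.3
```

```bash
python3 chk.py
```

```text
red 412 r 0.1103 red angle 142.34332485702632
green 311 r 0.1098 red angle 142.48744265795074
yellow 453 r 0.1101 red angle 142.59298806823062
blue 434 r 0.1104 red angle 142.1408448882536
finger r 0.1477071213648898 phi 179.2487848476661 z 0.034554798978212786 178.1705089900058 t 5.1833
```

Request:
servo_tool([
  {"slide": [-0.0002,-0.005,0],"claw": 1,"dr": [0,0,-0.0345]},
  {"slide": [-0.0002,-0.005,0],"claw": 1,"dr": [0,0,-0.0345]},
  {"slide": [-0.0002,-0.005,0],"claw": 1,"dr": [0,0,-0.0345]},
  {"slide": [-0.0002,-0.005,0],"claw": 1,"dr": [0,0,-0.0345]},
  {"slide": [-0.0002,-0.005,0],"claw": 1,"dr": [0,0,-0.0345]},
])

```text
time: 5.6
position: [0.4684, 0.0143, 0.0345]
tool_rot: [3.142, 0.0, -3.004]
ft_force: [-0.9, 0.2, 0.1]
width: 0.0001
gripper_force: 0.3
```

Request:
servo_tool([
  {"slide": [-0.0002,-0.005,0],"claw": 1,"dr": [0,0,-0.0345]},
  {"slide": [-0.0002,-0.005,0],"claw": 1,"dr": [0,0,-0.0345]},
  {"slide": [-0.0002,-0.005,0],"claw": 1,"dr": [0,0,-0.0345]},
  {"slide": [-0.0002,-0.005,0],"claw": 1,"dr": [0,0,-0.0345]},
  {"slide": [-0.0002,-0.005,0],"claw": 1,"dr": [0,0,-0.0345]},
])

```text
time: 6.02
position: [0.4745, -0.01, 0.0345]
tool_rot: [3.142, 0.0, -2.832]
ft_force: [0.4, 0.3, 0.0]
width: -0.0002
gripper_force: 0.3
```

Request:
servo_tool([
  {"slide": [-0.0002,-0.004,0],"claw": 1,"dr": [0,0,-0.0275]},
  {"slide": [-0.0001,-0.003,0],"claw": 1,"dr": [0,0,-0.0205]},
  {"slide": [-0.0001,-0.003,0],"claw": 1,"dr": [0,0,-0.0205]},
  {"slide": [-0.0001,-0.002,0],"claw": 1,"dr": [0,0,-0.014]},
  {"slide": [-0.0001,-0.001,0],"claw": 1,"dr": [0,0,-0.007]},
])

```text
time: 6.43
position: [0.4795, -0.0221, 0.0344]
tool_rot: [-3.141, -0.0, -2.743]
ft_force: [-2.3, 1.0, 0.7]
width: 0.0
gripper_force: 0.8
```

```bash
python3 chk.py
```

```text
red 407 r 0.1104 red angle 166.59988911842447
green 330 r 0.1099 red angle 166.70093966882993
yellow 430 r 0.1103 red angle 166.7246776168932
blue 420 r 0.1103 red angle 166.27857521260444
finger r 0.14703140513136229 phi 203.48992376223956 z 0.034375719805458865 202.84893565999712 t 6.4833
```

Request:
servo_tool([
  {"slide": [-0.0001,-0.003,0],"claw": 1,"dr": [0,0,-0.0205]},
  {"slide": [-0.0001,-0.003,0],"claw": 1,"dr": [0,0,-0.0205]},
  {"slide": [-0.0001,-0.003,0],"claw": 1,"dr": [0,0,-0.0205]},
  {"slide": [-0.0001,-0.003,0],"claw": 1,"dr": [0,0,-0.0205]},
  {"slide": [-0.0001,-0.003,0],"claw": 1,"dr": [0,0,-0.0205]},
])

```text
time: 6.9
position: [0.4862, -0.0353, 0.0343]
tool_rot: [3.141, -0.0, -2.64]
ft_force: [-1.5, 0.4, 0.5]
width: -0.0001
gripper_force: 0.7
```

Request:
servo_tool([
  {"slide": [-0.0001,-0.003,0],"claw": 1,"dr": [0,0,-0.0205]},
  {"slide": [-0.0001,-0.002,0],"claw": 1,"dr": [0,0,-0.0135]},
  {"slide": [-0.0001,-0.002,0],"claw": 1,"dr": [0,0,-0.0135]},
  {"slide": [0,-0.001,0],"claw": 1,"dr": [0,0,-0.007]},
  {"slide": [0,-0.001,0],"claw": 1,"dr": [0,0,-0.007]},
])

```text
time: 7.32
position: [0.4911, -0.043, 0.0343]
tool_rot: [3.142, -0.0, -2.579]
ft_force: [-1.4, -0.5, 1.0]
width: -0.0001
gripper_force: 0.7
```

Request:
servo_tool([
  {"slide": [0,-0.001,0],"claw": 1,"dr": [0,0,-0.007]},
  {"slide": [0,-0.001,0],"claw": 1,"dr": [0,0,-0.007]},
  {"slide": [0,-0.001,0],"claw": 1,"dr": [0,0,-0.007]},
  {"slide": [0,0,0],"claw": 1,"dr": [0,0,0]},
  {"slide": [0,0,0],"claw": 1,"dr": [0,0,0]},
])

```text
time: 7.73
position: [0.4929, -0.0456, 0.0343]
tool_rot: [-3.141, 0.0, -2.558]
ft_force: [0.2, -0.6, -0.5]
width: -0.0002
gripper_force: 0.3
```

```bash
python3 chk.py
```

```text
red 405 r 0.1101 red angle 177.17492836297117
green 335 r 0.1098 red angle 177.21516718025856
yellow 427 r 0.1104 red angle 177.43354270590896
blue 413 r 0.1101 red angle 176.9489806196349
finger r 0.14663407775511786 phi 214.00441769103574 z 0.034300068953842314 213.42851288463288 t 7.7833
```

Request:
servo_tool([
  {"slide": [0,-0.001,0],"claw": 1,"dr": [0,0,-0.007]},
  {"slide": [0,-0.001,0],"claw": 1,"dr": [0,0,-0.007]},
  {"slide": [0,-0.001,0],"claw": 1,"dr": [0,0,-0.007]},
  {"slide": [0,-0.001,0],"claw": 1,"dr": [0,0,-0.007]},
  {"slide": [0,-0.001,0],"claw": 1,"dr": [0,0,-0.007]},
])

```text
time: 8.2
position: [0.4956, -0.0497, 0.0343]
tool_rot: [3.142, 0.0, -2.522]
ft_force: [-0.8, 0.8, 0.4]
width: 0.0002
gripper_force: 0.3
```

Request:
servo_tool([
  {"slide": [0,-0.001,0],"claw": 1,"dr": [0,0,-0.007]},
  {"slide": [0,-0.001,0],"claw": 1,"dr": [0,0,-0.007]},
  {"slide": [0,0,0],"claw": 1,"dr": [0,0,0]},
  {"slide": [0,0,0],"claw": 1,"dr": [0,0,0]},
  {"slide": [0,0,0],"claw": 1,"dr": [0,0,0]},
])

```text
time: 8.62
position: [0.4968, -0.0513, 0.0343]
tool_rot: [-3.141, 0.0, -2.509]
ft_force: [0.1, 0.3, -0.4]
width: 0.0001
gripper_force: 0.0
```

```bash
python3 chk.py
```

```text
red 405 r 0.1104 red angle 179.75359056438288
green 336 r 0.11 red angle 179.7898891478623
yellow 423 r 0.1102 red angle 180.0483284308703
blue 411 r 0.1101 red angle 179.63627010009526
finger r 0.14678296391372186 phi 216.73097387492192 z 0.03431523741506392 216.23240441931063 t 8.6667
```

Request:
servo_tool([
  {"slide": [0,0.002,0],"claw": 1,"dr": [0,0,0]},
  {"slide": [0.002,0.004,0],"claw": 1,"dr": [0,0,0]},
  {"slide": [0.01,0.001,0],"claw": 1,"dr": [0,0,0]},
  {"slide": [0.015,0,-0.01],"claw": 1,"dr": [0,0,0]},
  {"slide": [0.01,0,-0.03],"claw": 1,"dr": [0,0,0]},
])

```text
time: 9.08
position: [0.4592, -0.0672, 0.0719]
tool_rot: [3.137, -0.004, -2.509]
ft_force: [-0.2, -0.1, -0.4]
width: 0.0004
gripper_force: 0.0
```

Request:
servo_tool([
  {"slide": [0.01,0,-0.04],"claw": 1,"dr": [0,0,0]},
  {"slide": [0.01,0,-0.04],"claw": 1,"dr": [0,0,0]},
  {"slide": [0.01,0,-0.03],"claw": 1,"dr": [0,0,0]},
  {"slide": [0,0,-0.01],"claw": 1,"dr": [0,0,0]},
  {"slide": [0,0,0],"claw": 1,"dr": [0,0,0]},
])

```text
time: 9.5
position: [0.4387, -0.086, 0.1968]
tool_rot: [-3.138, 0.002, -2.51]
ft_force: [-0.1, -0.3, -0.3]
width: 0.0001
gripper_force: 0.0
```

```bash
python3 chk.py
python3 - <<'E'
from h import *
o=lids("scene",snapshot("scene")); p,e=fit(o); print(p[:2],np.degrees(p[2])%360,e)
s=snapshot("scene"); cv2.imwrite("pics/b.png",s)
E
```

```text
red 406 r 0.1104 red angle 179.86119126743137
green 340 r 0.1098 red angle 179.83888289306702
yellow 423 r 0.1102 red angle 180.0483284308703
blue 410 r 0.1102 red angle 179.67235092975812
finger r 0.2142689763655821 phi 214.75460570898173 z 0.19506408400739253 216.21340116556257 t 9.55
[0.61429245 0.03645147] 179.8485123531504 0.0004789177578442272
```

View pics/b.png

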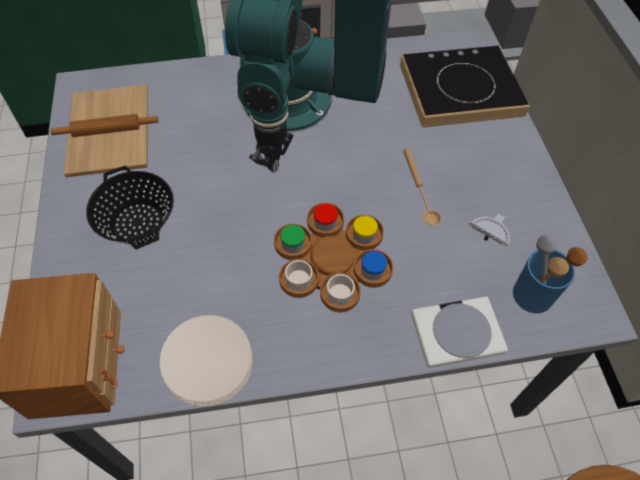

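The red lid is now at (326,214), at the robot's side of the carousel. The measured angle is 179.85°, all the contents are upright, nothing else has moved and the arm is clear.

```bash
python3 -c "
from rig import r
print(r.finish_job())"
```

```text
the job is handed in; nothing more can be done
None
```

The carousel is at rest with the red-lidded tin at the very front (measured about 0.2° off straight), moved only by pushing its rim; the other things on the worktop look unmoved, and the job was handed in at about 10 s.

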